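# Release the transport lock of a wafer inspection station with its hook key

### The job

Release the transport lock of the wafer inspection station: take the blue-handled hook key from its stand, hook the orange eye of the lock screw down in the red-ringed well, draw it up against its spring and screw it anticlockwise (seen from above) fully home, so that it stays parked up by itself. Then hang the key back on its stand. Leave the bottle, wafer carrier and lens where they stand, and do not touch the wafer.

Things in the scene. Friction and masses are not known exactly. Their poses are not given: they have to be found in the camera images.
- station: Bench-top inspection station, fixed. Origin on the bench under the well's centre; z up. White pod 110 x 110 mm, 150 mm high, centred on the origin, holds the well. A plinth 50 mm high spans x -120 to 120, y -55 to 335 mm. At +y on it: the stage with the wafer and, over that, a lens, head and column within x 0 to 83, y 157 to 318 mm, up to 263 mm high.
- well_mouth (a point): Centre of the mouth of the round, vertical, open-topped well, level with the pod's top, 150 mm above the bench; station's axes. The well is 66 mm in diameter and 114 mm deep; a red dashed ring surrounds it.
- lock_eye (a point): Centre of the top bar of the lock screw's orange eye, on the well's axis, 76 mm below the mouth when locked. Moves with the screw; z up, y along the bar, x through the window. Bar 34 mm long, 8 x 8 mm. Below it a window 24 mm wide (y), 24 mm high, open along x on both sides, between 5 mm legs; its foot is a round head 28 mm across, top 28 mm below the bar's centre. Same from both sides.
- lock_lift (a joint): How far the lock screw is drawn up, m: 0 locked. A spring pulls it down: 6 N at 0, 11 N at 0.017, plus 1.5 N of weight. Before it is turned into the thread it comes up against the thread's start at 0.017, and springs back to 0 if let go. In the thread it holds by itself. Parked: 0.0175 to 0.019.
- lock_turn (a joint): Turn of the lock screw, rad, anticlockwise from above; the eye's yaw is the station's yaw plus this. Starts within -0.12 to 0.2. It turns past 0.28 only if drawn up 0.0135 to 0.017; then it enters the thread by 0.5 and, turned on, screws itself up a few mm more (takes about 0.2 N m). The thread runs level from 1.2 and stops dead at 1.45: fully home.
- key: Loose hook key, 157 mm high, 0.18 kg, hanging upright. Origin: centre of its blue cross bar, 90 (y) x 20 (x) x 22 mm (z); z up. A flat steel shank 5 mm thick, 16 mm wide (y), at x -10.5 to -5.5 mm, runs down to a flat J hook, also 16 mm wide: a foot 5 mm thick, x -10.5 to 10.5 mm, underside 146 mm below the origin, with a lip at x 5.5 to 10.5 mm standing 9 mm up from it.
- key_hook (a point): Centre of the hook's seat, on the upper face of the hook's foot: 141 mm straight below the key's origin; key's axes. The seat, between shank and lip, is 11 mm wide (x), open upward and to both y sides. Turning the key turns an 8 mm bar lying along y in the seat, after up to 0.18 rad of play.
- key_stand: Aluminium stand, fixed: base 80 x 110 mm, two uprights 42 (x) x 14 (y) mm centred at y -32 and 32 mm, tops 162 mm above the bench. The key's bar lies across the tops along y, the shank hanging between the uprights (50 mm clear). Stops 8 mm high on the tops leave 30 mm in x for the 20 mm bar. Origin on the bench under its centre, z up. Key either way round.
- key_rest (a point): Where the key's origin lies when it hangs on the stand: 173 mm above the bench over the stand's centre.
- wafer: The fragile 100 mm wafer lying on the station's chuck, part of the station; its origin is the station's origin, its centre lies 165 mm along the station's y and 95 mm up.
- bottle: Amber bottle, 68 mm across, 190 mm high, loose, a bystander. Origin under its centre.
- carrier: White round wafer carrier with a grey lid, 70 mm across, 90 mm high, loose, a bystander. Origin under its centre.
- lens: Black lens barrel, 66 mm across, 73 mm high, loose, a bystander. Origin under its centre.
Things that resemble listed ones, but are neither listed nor needed, are in the scene too. What is meant by the key is not green or pink, and is the smaller of those in its own colour.

How it is judged:
By the outcome, as a careful person would: the job done as asked, in the order asked, and still so for the second after the job is handed in, with the robot touching nothing.
It also fails if it takes over 61 s, if anything falls off the work surface, if the arm or the gripper's body presses on something with over 40 N, if the wrist force passes 120 N, or if a joint passes its speed limit or range.

### The arm

A 6-joint arm with a two-finger parallel gripper is mounted at the origin on the work surface. World frame = base frame: x ahead of the robot, y to its left, z up, the work surface at z = 0. Lengths are in m, angles in rad, forces in N, time in s.
With the tool pointing down it reaches from about 0.35 to 0.775 m from the base axis. Payload 7.3 kg.
Tool frame: the origin (TCP) lies at the very end of the fingers, on their centre line; the grasp point (between the pads) lies 19 mm behind it; z points along the fingers, y is the direction in which the jaws open and shut (so a half turn about z gives the same grasp; the last joint's range is limited). The gripper opens to 92 mm and grips with 3 to 60 N. Pads are 19 mm wide; open, the fingers measure 130 mm over their backs; the gripper's body (75 mm by 190 mm) begins 47 mm behind the grasp point.
Start: joints at [1.171, 0.342, 1.524, -0, 1.275, -0.146], TCP at [0.132, 0.508, 0.227] pointing down, gripper open.
Joint ranges: [-2.53, 2.53], [-0.77, 2.02], [0.04, 2.7], [-1, 4.14], [0.28, 2.66], [-3.11, 3.11]. Speed limits (rad/s): [2.57, 2.57, 3.14, 3.14, 3.14, 3.14].

### API

Orientations are given as [roll, pitch, yaw] about the fixed x, y, z axes, in that order (R = Rz(yaw) Ry(pitch) Rx(roll)).
In Python, from cell import observe, read_camera, camera_info, hand_in gives the robot as it stands.
- The arm moves only by the tool jog_arm, never from a script. Its argument "rows" is one flat list of numbers, 5 for each row, row after row: the finger opening in mm, from 0 to 91.8, then the shift along the tool's x, y, z in mm, then the turn about the tool's z in degrees. In form: [gripper, tx, ty, tz, roll, gripper, tx, ty, tz, roll, ...]. A call has 1 to 20 rows; each row shifts and turns the commanded pose from where the row before left it, along the tool's axes as they then stand; what a row does not reach is not made up. A row lasts 1/10 s, in which the tool goes at most 50 mm and 8.59 degrees, less where a joint would pass 70% of its speed; a pose out of reach is approached as far as the arm can. A call with a gripper value outside its range is refused whole. The fingers move at their own pace and stop on an object; "grip_force" is the grip in N (left out, the last holds). Time passes only in rows, so rows that do not move let the fingers close. It gives the time, the measured TCP pose, the force and the opening at its end, in the units of the state.
- observe(): the state, without advancing time (a new reading comes with each control period).
- read_camera(name): name is "scene" or "top"; returns (picture, depth): 384x512x3 uint8, red, green, blue; 384x512 float32, m along the optical axis (not along the pixel's ray), 0 where there is no reading.
- camera_info(name): a dict with "fx", "fy", "cx", "cy" (pixels), "distortion" ([k1, k2, p1, p2, k3] as OpenCV has them; the pictures are not rectified), "extrinsics" (4x4, takes a point from camera to world coordinates). Camera axes: x right, y up, looking along -z (the intrinsics and any distortion apply to the point x, -y, -z); pixel columns grow to the right and rows downward; lengths in m; the calibration is good to about 2 mm. A picture is of the moment at which its call begins. camera_info takes no time and is no camera call.
- hand_in(): hands the job in, once; it reports no verdict.
The state is a dict: "time": time; "qpos": joint angles; "qvel": joint speeds; "joint_efforts": joint torques, N m; "tool_pos": TCP position; "tool_rot": TCP orientation; "contact_force": force on the tool from outside, world axes, zero at the start; "torque": the same for the moment, N m; "opening": finger opening in m.
Only numpy, scipy, OpenCV 4.12 (cv2) and the standard library are available. Lean on these libraries where they do the work, as an engineer would, in place of code of your own. Each camera call takes 0.05 s, during which the arm holds its last target. There are 200 camera calls.

## Working session

There is one attempt and no reset: what is moved stays moved. The work goes in short steps, Python scripts to look and compute and a tool call to move; the robot and the scene stay as the last step left them, time stands still between calls to the robot, and variables do not carry over. Pictures are saved under pics/ and viewed, about 8 in all and at most 12, crops included, and the job is handed in when it is done.

Besides the shell and the picture viewer there is one more tool, called after "Emit:" by a JSON object that holds its "fn" and its "kwargs". jog_arm: Moves the arm, as the interface text tells. Its arguments: {"type":"object","properties":{"rows":{"type":"array","items":{"type":"number"}},"grip_force":{"type":"number"}},"required":["rows"]}

```bash
ls; mkdir -p pics
python3 - <<'E'
from cell import *
import cv2,numpy as np
np.set_printoptions(precision=4,suppress=True)
for n in("scene","top"):
    p,d=read_camera(n); np.savez(f"{n}0.npz",p=p,d=d); cv2.imwrite(f"pics/{n}0.png",cv2.resize(p[:,:,::-1],(800,600)))
    c=camera_info(n); print(n,c)
print(observe())
E
```

```text
pics
scene {'fx': 426.7470077578529, 'fy': 426.7470077578529, 'cx': 258.56731824828523, 'cy': 191.94724763944438, 'distortion': array([0.037, 0.   , 0.   , 0.   , 0.   ]), 'extrinsics': array([[-0.3362, -0.7961,  0.5032,  1.0442],
       [ 0.9417, -0.2896,  0.171 , -0.014 ],
       [ 0.0096,  0.5314,  0.8471,  1.0608],
       [ 0.    ,  0.    ,  0.    ,  1.    ]])}
top {'fx': 486.7760088730659, 'fy': 486.7760088730659, 'cx': 258.0483679969864, 'cy': 187.94016208017607, 'distortion': array([-0.0133,  0.    ,  0.    ,  0.    ,  0.    ]), 'extrinsics': array([[-0.0065,  0.9959, -0.0897,  0.4023],
       [-0.9995, -0.0093, -0.0315, -0.2157],
       [-0.0322,  0.0895,  0.9955,  1.3816],
       [ 0.    ,  0.    ,  0.    ,  1.    ]])}
{'time': 0.1, 'qpos': array([ 1.171 ,  0.3426,  1.5249, -0.    ,  1.2754, -0.146 ]), 'qvel': array([ 0.0003, -0.0024, -0.0014, -0.0011, -0.0006,  0.0003]), 'joint_efforts': array([  0.002 , -43.2014, -24.4691,   0.072 ,   0.0526,  -0.    ]), 'tool_pos': array([0.1317, 0.5079, 0.2261]), 'tool_rot': array([-3.1403, -0.0002,  2.8877]), 'contact_force': array([0.2036, 0.363 , 0.5785]), 'torque': array([ 0.0117, -0.0281, -0.0251]), 'opening': 0.09144667728061785}
```

View pics/scene0.png

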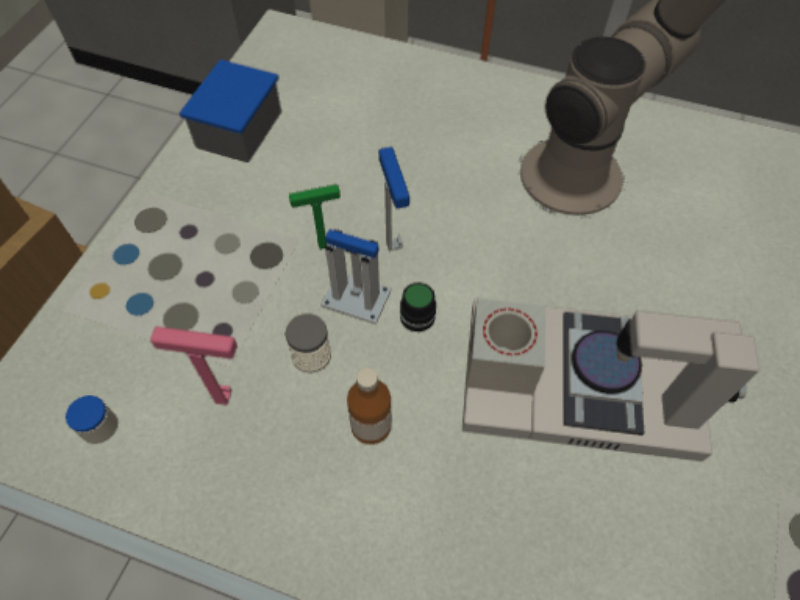

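View pics/top0.png

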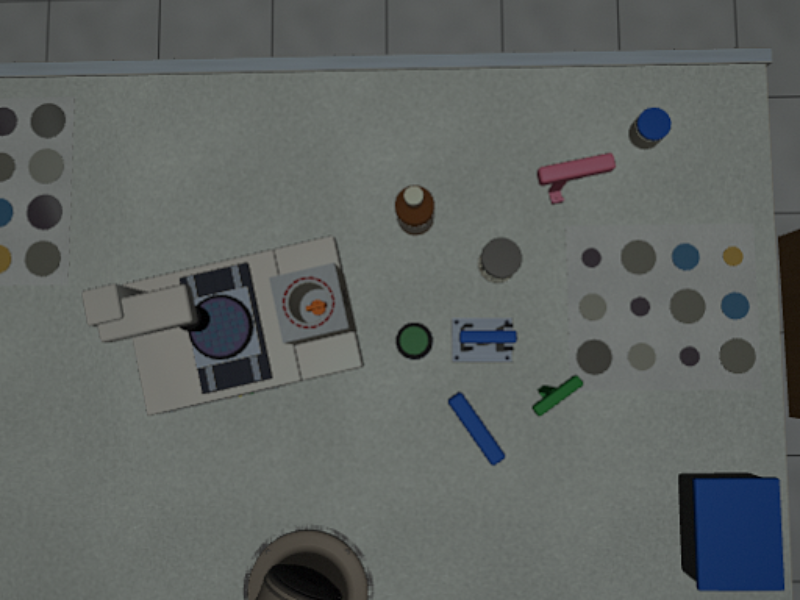

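The top view shows the key on its stand at about (488,337) in the 800-wide picture, the larger blue decoy at (476,428), and the orange eye in the well at (316,307). I'll measure these now.

```bash
cat > h.py <<'E'
import cv2,numpy as np
from cell import *
np.set_printoptions(precision=4,suppress=True)
def ray(n,uv):
    c=camera_info(n);K=np.array([[c["fx"],0,c["cx"]],[0,c["fy"],c["cy"]],[0,0,1]])
    q=cv2.undistortPoints(np.float32(uv).reshape(-1,1,2),K,c["distortion"]).reshape(-1,2)
    E=c["extrinsics"];return E[:3,3],np.c_[q[:,0],-q[:,1],-np.ones(len(q))]@E[:3,:3].T
def plane(n,uv,z):
    o,r=ray(n,uv);return o+r*((z-o[2])/r[:,2])[:,None]
def cloud(n,d):
    v,u=np.mgrid[:384,:512];o,r=ray(n,np.stack([u,v],-1).reshape(-1,2))
    return (o+r*d.reshape(-1,1)).reshape(384,512,3)
def hsv(p):return cv2.cvtColor(p,cv2.COLOR_RGB2HSV)
def rect(n,m,z):
    """centre, long-axis yaw, sizes of a mask cast onto plane z"""
    v,u=np.nonzero(m);P=plane(n,np.c_[u,v],z)[:,:2]
    (c,s,a)=cv2.minAreaRect(np.float32(P*1000));e,w=np.linalg.eigh(np.cov(P.T))
    return np.array(c)/1000,P.mean(0),np.arctan2(w[1,1],w[0,1]),s
E
python3 - <<'E'
from h import *
def lab(m,lo=20):
    k,l,s,c=cv2.connectedComponentsWithStats(m.astype(np.uint8))
    return [(l==i,s[i],c[i]) for i in range(1,k) if s[i,4]>lo]
for n in("top","scene"):
    z=np.load(n+"0.npz");p,d=z['p'],z['d'];H=hsv(p);C=cloud(n,d);print(n)
    blue=(H[...,0]>105)&(H[...,0]<125)&(H[...,1]>150)&(H[...,2]>60)
    for m,s,c in lab(blue,60):
        print('blue',s,c,'z',np.median(C[m][:,2]),*rect(n,m,.184))
    org=(H[...,0]>4)&(H[...,0]<18)&(H[...,1]>170)&(H[...,2]>120)
    for m,s,c in lab(org,5): print('org',s,c,C[m].min(0),C[m].max(0))
    red=((H[...,0]<6)|(H[...,0]>172))&(H[...,1]>120)&(H[...,2]>80)
    v,u=np.nonzero(red);P=plane(n,np.c_[u,v],.15)
    k=np.zeros_like(red);
    for m,s,c in lab(red,3): print('red',s[4],c,plane(n,[c],.15)[0][:2])
for n,x,y in(("scene",212,120),("top",140,140)):
    p=np.load(n+"0.npz")['p']
z=np.load("scene0.npz")['p'];t=np.load("top0.npz")['p']
a=cv2.resize(z[140:215,195:270],(400,400),interpolation=2);b=cv2.resize(t[165:225,165:225],(400,400),interpolation=2)
im=np.hstack([a,b]);im=cv2.convertScaleAbs(im,alpha=1.5)
cv2.imwrite("pics/c1.png",im[:,:,::-1])
E
```

```text
top
blue [408  69  21  21 337] [418.1573  78.8071] z 0.06166840487680103 [ 0.7801 -0.5797] [ 0.7805 -0.5801] 2.9539163615096693 (49.39813995361328, 50.89423751831055)
blue [295 212  35   8 249] [311.9679 215.0643] z 0.18389272163090364 [ 0.4412 -0.3096] [ 0.4422 -0.3096] 1.564738443739172 (83.2269287109375, 17.15467643737793)
blue [287 252  36  45 526] [304.5342 274.0798] z 0.21150518470069346 [ 0.2994 -0.2893] [ 0.2994 -0.2893] -2.5384011805504216 (121.46444702148438, 25.393009185791016)
blue [ 444  306   58   72 3916] [472.4607 341.5465] z 0.10391840823252851 [ 0.1391 -0.6857] [ 0.1387 -0.6858] -3.1308703626213643 (165.79644775390625, 128.71337890625)
org [196 193  11   5  15] [201.     195.2667] [ 0.4968 -0.0339  0.0511] [ 0.5097 -0.0069  0.0828]
org [200 198   7   3  12] [203.1667 198.9167] [ 0.4905 -0.0292  0.0424] [ 0.4965 -0.013   0.0487]
red 4 [345.  109.5] [ 0.7133 -0.4012]
red 6 [347.6667 115.5   ] [ 0.6975 -0.4077]
scene
blue [ 115   38   63   47 1723] [146.39    61.3244] z 0.10375865988741306 [ 0.2018 -0.659 ] [ 0.2051 -0.6582] -3.088000622504169 (169.4119415283203, 132.22561645507812)
blue [243  95  19  38 378] [251.9365 113.418 ] z 0.21129448735343032 [ 0.2883 -0.2951] [ 0.2899 -0.2938] -2.5521737408621767 (138.21200561523438, 28.029186248779297)
blue [209 147  33  18 296] [225.1182 155.5034] z 0.18252747791144108 [ 0.4485 -0.3092] [ 0.4488 -0.3086] 1.5400737590929077 (90.21499633789062, 29.10548210144043)
blue [ 42 253  25  23 435] [ 54.3402 264.2782] z 0.0615848151216456 [ 0.8479 -0.5445] [ 0.8483 -0.5442] 1.1043659661343126 (51.36977005004883, 49.737728118896484)
red 4 [309.5 209.5] [ 0.5082 -0.0631]
red 11 [147.8182 220.2727] [ 0.67   -0.4213]
red 7 [100.8571 218.8571] [ 0.7045 -0.5283]
red 6 [109.     219.8333] [ 0.7003 -0.5088]
red 5 [113.8 220.2] [ 0.6973 -0.4976]
red 15 [121.6667 221.6667] [ 0.6945 -0.478 ]
red 12 [132.3333 223.0833] [ 0.6893 -0.4523]
red 10 [141.  224.6] [ 0.6859 -0.431 ]
```

View pics/c1.png

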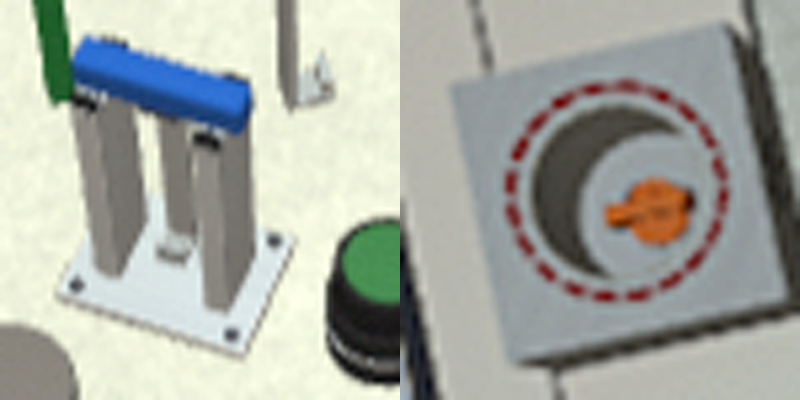

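Run:
```python
from h import *
z=np.load("top0.npz");p,d=z['p'],z['d'];H=hsv(p);C=cloud("top",d)
reg=np.zeros((384,512),bool);reg[160:230,165:230]=1
pod=reg&(abs(C[...,2]-.15)<.008)
print('pod',pod.sum(),rect("top",pod,.15))
red=reg&((H[...,0]<8)|(H[...,0]>170))&(H[...,1]>90)
v,u=np.nonzero(red);P=plane("top",np.c_[u,v],.15)[:,:2]
(c,s,a)=cv2.fitEllipse(np.float32(P*1000));print('ring',len(u),c,s)
org=reg&(H[...,0]>3)&(H[...,0]<20)&(H[...,1]>140)&(H[...,2]>60)
v,u=np.nonzero(org)
for a,b in zip(v,u): print((b,a),H[a,b],C[a,b],end=';')
print()
for n in("scene","top"):
    z=np.load(n+"0.npz");C=cloud(n,z['d'])
    m=(abs(C[...,0]-.4415)<.02)&(abs(C[...,1]+.3096)<.02)&(C[...,2]>.02)&(C[...,2]<.15)
    print(n);print(C[m][::max(1,m.sum()//25)])
```

```text
pod 1350 (array([ 0.5021, -0.0225]), array([ 0.502 , -0.0222]), np.float64(0.947077915716039), (110.59677124023438, 110.84507751464844))
ring 66 (501.2995300292969, -20.58821678161621) (81.01036071777344, 81.35216522216797)
(np.int64(202), np.int64(192)) [ 11 171 116] [ 0.5128 -0.0183  0.046 ];(np.int64(203), np.int64(192)) [ 11 164 118] [ 0.5125 -0.0216  0.0494];(np.int64(204), np.int64(192)) [ 10 149 116] [ 0.5129 -0.0236  0.0443];(np.int64(200), np.int64(193)) [ 11 197 114] [ 0.5103 -0.0124  0.0439];(np.int64(201), np.int64(193)) [ 12 216 123] [ 0.5097 -0.0163  0.0511];(np.int64(202), np.int64(193)) [ 12 215 114] [ 0.5098 -0.0188  0.0491];(np.int64(203), np.int64(193)) [ 11 213 110] [ 0.5101 -0.021   0.0455];(np.int64(204), np.int64(193)) [ 12 210 120] [ 0.5077 -0.028   0.0748];(np.int64(205), np.int64(193)) [ 13 210 114] [ 0.5071 -0.0318  0.0821];(np.int64(206), np.int64(193)) [ 10 157 109] [ 0.5074 -0.0339  0.0777];(np.int64(200), np.int64(194)) [ 12 216 117] [ 0.5048 -0.0176  0.0777];(np.int64(201), np.int64(194)) [ 13 202 121] [ 0.5051 -0.0198  0.0743];(np.int64(202), np.int64
[... 4899 characters left out ...]
39 -0.3214  0.0786]
 [ 0.4353 -0.3179  0.0773]
 [ 0.4345 -0.3155  0.0725]
 [ 0.4352 -0.3124  0.07  ]
 [ 0.4361 -0.3122  0.0664]
 [ 0.4339 -0.3135  0.0576]
 [ 0.4327 -0.3144  0.0505]
 [ 0.4354 -0.3134  0.0496]
 [ 0.4343 -0.3142  0.0424]
 [ 0.435  -0.3142  0.0383]
 [ 0.4346 -0.3147  0.0323]
 [ 0.4365 -0.314   0.0301]
 [ 0.4502 -0.317   0.043 ]
 [ 0.4613 -0.2898  0.0734]
 [ 0.448  -0.3058  0.0405]
 [ 0.4505 -0.308   0.0378]
 [ 0.4519 -0.3047  0.031 ]]
top
[[ 0.436  -0.3033  0.0558]
 [ 0.4348 -0.303   0.0998]
 [ 0.4339 -0.3032  0.1349]
 [ 0.4333 -0.3033  0.0558]
 [ 0.4331 -0.3056  0.0613]
 [ 0.4331 -0.3084  0.0598]
 [ 0.4331 -0.3112  0.0585]
 [ 0.4332 -0.3141  0.0561]
 [ 0.4332 -0.3168  0.0554]]
```

Emit:
{"fn": "jog_arm", "kwargs": {"rows": [60, 0, 0, -13, 7.54, 60, 0, 0, -13, 7.54, 60, 0, 0, -13, 7.54, 60, 0, 0, -13, 7.54, 60, 0, 0, -13, 7.54, 60, 0, 0, -13, 7.54, 60, 0, 0, -13, 7.54, 60, 0, 0, -13, 7.54, 60, 0, 0, -13, 7.54, 60, 0, 0, -13, 7.54]}}

```text
time: 1.1
tool_pos: [0.1317, 0.508, 0.3568]
tool_rot: [-3.141, 0.001, 1.566]
contact_force: [-0.3, -0.4, -0.5]
opening: 0.0601
```

Emit:
{"fn": "jog_arm", "kwargs": {"rows": [60, -40, 38, 0, 0, 60, -40, 38, 0, 0, 60, -40, 38, 0, 0, 60, -40, 38, 0, 0, 60, -40, 38, 0, 0, 60, -40, 38, 0, 0, 60, -40, 38, 0, 0, 60, -40, 38, 0, 0, 60, -40, 0, 0, 0, 60, -40, 0, 0, 0, 60, -40, 0, 0, 0, 60, -40, 0, 0, 0, 60, -40, 0, 0, 0, 60, -40, 0, 0, 0, 60, -40, 0, 0, 0, 60, -40, 0, 0, 0, 60, -40, 0, 0, 0, 60, -40, 0, 0, 0, 60, -40, 0, 0, 0, 60, -40, 0, 0, 0]}}

```text
time: 3.1
tool_pos: [0.4076, -0.2631, 0.3564]
tool_rot: [-3.141, -0.001, 1.572]
contact_force: [0.3, -0.0, 0.5]
opening: 0.06
```

Run:
```python
from h import *
z=np.load("top0.npz");p,d=z['p'],z['d'];H=hsv(p);C=cloud("top",d)
reg=np.zeros((384,512),bool);reg[160:230,165:230]=1
pod=reg&(abs(C[...,2]-.15)<.008)
v,u=np.nonzero(pod);print(cv2.minAreaRect(np.float32(plane("top",np.c_[u,v],.15)[:,:2]*1000)))
org=reg&(H[...,0]>3)&(H[...,0]<20)&(H[...,1]>140)&(C[...,2]>.07)&(C[...,2]<.09)
print(rect("top",org,.078))
```

```text
((502.1412048339844, -22.509056091308594), (110.59677124023438, 110.84507751464844), 12.588858604431152)
(array([ 0.502 , -0.0228]), array([ 0.5018, -0.0229]), np.float64(1.8197278992318615), (7.896114826202393, 33.40969467163086))
```

Emit:
{"fn": "jog_arm", "kwargs": {"rows": [60, -24, 17, 0, 0, 60, -23, 16.5, 0, 0, 60, 0, 0, 30, 0, 60, 0, 0, 30, 0, 60, 0, 0, 30, 0, 60, 0, 0, 30, 0, 60, 0, 0, 30, 0, 60, 0, 0, 20, 0, 60, 0, 0, 15, 0, 60, 0, 0, 10, 0, 60, 0, 0, 0, 0]}}

```text
time: 4.2
tool_pos: [0.441, -0.3079, 0.1603]
tool_rot: [-3.139, -0.002, 1.572]
contact_force: [0.3, -0.1, -0.4]
opening: 0.0598
```

Run:
```python
from h import *
p,d=read_camera("scene")
cv2.imwrite("pics/g1.png",cv2.resize(p[60:220,140:340],(800,640),interpolation=2)[:600,:,::-1])
o=observe();print(o['tool_pos'],o['tool_rot'],o['contact_force'])
```

```text
[ 0.4415 -0.3084  0.1614] [-3.1408 -0.0008  1.5718] [ 0.0672 -1.0435  1.4147]
```

View pics/g1.png

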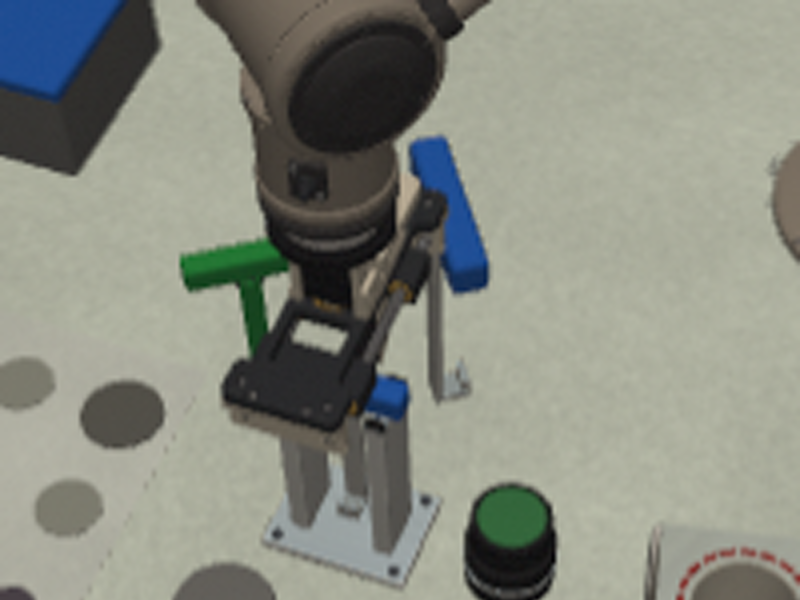

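The gripper is straddling the key's bar. The bar's right end shows at (388,395) and the body hides the fingers. I'll close and lift.

Emit:
{"fn": "jog_arm", "kwargs": {"rows": [10, 0, 0, 0, 0, 10, 0, 0, 0, 0, 10, 0, 0, 0, 0, 10, 0, 0, 0, 0, 10, 0, 0, 0, 0, 10, 0, 0, 0, 0, 10, 0, 0, 0, 0, 10, 0, 0, 0, 0], "grip_force": 50}}

```text
time: 5.05
tool_pos: [0.4418, -0.3085, 0.1618]
tool_rot: [3.141, 0.0, 1.572]
contact_force: [-0.7, -0.4, 0.9]
opening: 0.0196
```

Emit:
{"fn": "jog_arm", "kwargs": {"rows": [10, 0, 0, -5, 0, 10, 0, 0, -10, 0, 10, 0, 0, -20, 0, 10, 0, 0, -25, 0, 10, 0, 0, -30, 0, 10, 0, 0, -30, 0, 10, 0, 0, -30, 0, 10, 0, 0, -30, 0, 10, 0, 0, -10, 0, 10, 0, 0, 0, 0]}}

```text
time: 6.05
tool_pos: [0.4419, -0.3088, 0.353]
tool_rot: [3.139, 0.002, 1.572]
contact_force: [-0.2, 0.3, -2.4]
opening: 0.0195
```

Run:
```python
from h import *
p,d=read_camera("scene");t,e=read_camera("top");np.savez("s1.npz",p=p,d=d);np.savez("t1.npz",p=t,d=e)
C=cloud("scene",d)
for z0,z1,nm in((.18,.28,'shank+hook'),):
    m=(abs(C[...,0]-.4415)<.03)&(abs(C[...,1]+.3084)<.03)&(C[...,2]>z0)&(C[...,2]<z1)
    print(C[m][::6])
for nm,q in(("scene",p),):
    H=hsv(q);b=(H[...,0]>105)&(H[...,0]<125)&(H[...,1]>150)&(H[...,2]>60)
    b[:,:200]=0;v,u=np.nonzero(b);print(C[b][::12])
cv2.imwrite("pics/l1.png",cv2.resize(p[60:220,140:340],(800,640),interpolation=2)[:600,:,::-1])
print(observe())
```

```text
[[ 0.4335 -0.317   0.2778]
 [ 0.4354 -0.3165  0.2728]
 [ 0.4346 -0.3199  0.2669]
 [ 0.4315 -0.3054  0.2693]
 [ 0.4343 -0.307   0.2681]
 [ 0.4358 -0.3091  0.2653]
 [ 0.4381 -0.3109  0.2635]
 [ 0.435  -0.3154  0.2544]
 [ 0.4357 -0.318   0.2504]
 [ 0.4346 -0.3215  0.2438]
 [ 0.4343 -0.3054  0.2501]
 [ 0.4337 -0.3059  0.2455]
 [ 0.4358 -0.319   0.2347]
 [ 0.4369 -0.3187  0.2322]
 [ 0.4331 -0.3209  0.223 ]
 [ 0.4377 -0.3189  0.2253]
 [ 0.4473 -0.3198  0.2321]
 [ 0.4356 -0.3091  0.2231]
 [ 0.4487 -0.3139  0.2324]
 [ 0.4525 -0.3205  0.23  ]
 [ 0.45   -0.3053  0.2337]
 [ 0.4497 -0.3084  0.228 ]
 [ 0.452  -0.3103  0.226 ]
 [ 0.4499 -0.3089  0.2201]]
[[ 0.2615 -0.324   0.2156]
 [ 0.2572 -0.3141  0.2112]
 [ 0.2691 -0.3271  0.2104]
 [ 0.2734 -0.3167  0.2144]
 [ 0.2746 -0.3134  0.213 ]
 [ 0.4395 -0.289   0.3774]
 [ 0.4456 -0.3006  0.3762]
 [ 0.2741 -0.3254  0.2005]
 [ 0.4459 -0.2983  0.3742]
 [ 0.4373 -0.2736  0.3747]
 [ 0.4499 -0.2989  0.3749]
 [ 0.4403 -0.2748  0.3742]
 [ 0.2823 -0.2962  0.2114]
 [ 0.4467 -0.2768  0.3767]
 [ 0.2888 -0.2995  0.2128]
 [ 0.449  -0.283   0.3736]
 [ 0.2933 -0.3035  
[... 535 characters left out ...]
635  0.2101]
 [ 0.3375 -0.2565  0.2136]
 [ 0.3393 -0.2531  0.2129]
 [ 0.3449 -0.2761  0.202 ]
 [ 0.3509 -0.2711  0.2065]
 [ 0.3553 -0.2639  0.2102]
 [ 0.3528 -0.2593  0.2054]
 [ 0.3469 -0.2529  0.1975]
 [ 0.3543 -0.267   0.192 ]]
{'time': 6.15, 'qpos': array([-0.7522,  0.3068,  1.2393,  0.0001,  1.5978, -0.7531]), 'qvel': array([ 0.0002,  0.0131,  0.0165, -0.0016, -0.0002,  0.0002]), 'joint_efforts': array([  0.0534, -45.6217, -28.1196,   0.0308,   0.1201,   0.0005]), 'tool_pos': array([ 0.4413, -0.3082,  0.3503]), 'tool_rot': array([-3.14  , -0.0016,  1.5718]), 'contact_force': array([-0.13  ,  0.3677, -1.5958]), 'torque': array([-0.1248,  0.0628, -0.0399]), 'opening': 0.019928117237445545}
```

View pics/l1.png

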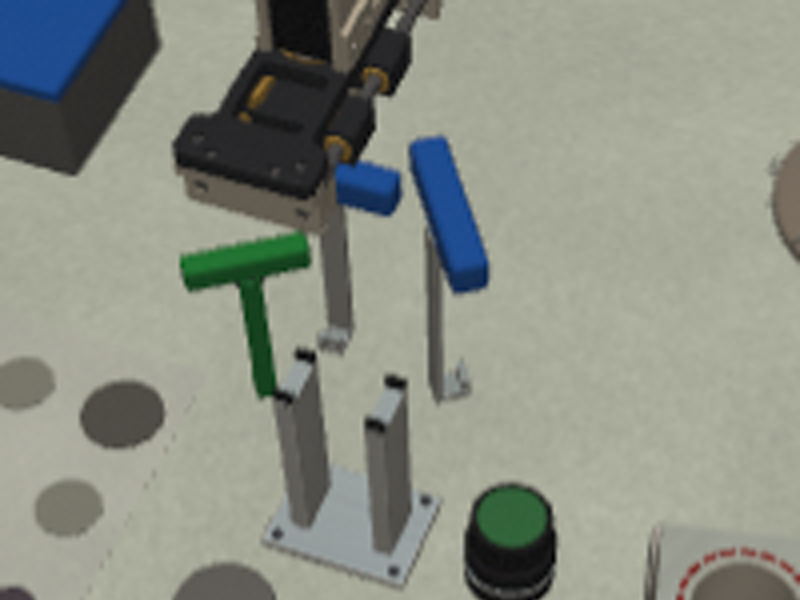

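The key hangs upright in the grip with its hook lip toward +x: hook at (335,340), stand empty. Next I'll turn it to the eye's yaw and move above the well.

Emit:
{"fn": "jog_arm", "kwargs": {"rows": [10, 0, 0, 0, -7.1, 10, 0, 0, 0, -7.1, 10, 10, 4, 0, 0, 10, 23, 10, 0, 0, 10, 30, 13, 0, 0, 10, 30, 13, 0, 0, 10, 30, 13, 0, 0, 10, 30, 13, 0, 0, 10, 30, 13, 0, 0, 10, 30, 13, 0, 0, 10, 30, 12, 0, 0, 10, 20, 8, 0, 0, 10, 0, 0, 0, 0, 10, 0, 0, 0, 0, 10, 0, 0, 0, 0]}}

```text
time: 7.65
tool_pos: [0.4851, -0.0265, 0.3512]
tool_rot: [-3.141, -0.0, 1.818]
contact_force: [0.8, -0.6, -0.9]
opening: 0.0196
```

Run:
```python
from h import *
P=[]
for i in range(4):
    p,d=read_camera("scene");o=observe();P.append(np.r_[o['tool_pos'],o['tool_rot'][2]])
t,e=read_camera("top")
print(np.array(P),P and np.mean(P,0))
C=cloud("scene",d)
m=(abs(C[...,0]-.485)<.035)&(abs(C[...,1]+.026)<.035)&(C[...,2]>.19)&(C[...,2]<.32)
print(C[m][::10])
H=hsv(p);b=(H[...,0]>105)&(H[...,0]<125)&(H[...,1]>150)&(H[...,2]>60)&(C[...,2]>.33)
print('bar pts',C[b].min(0),C[b].max(0),C[b][:,2].max())
a=cv2.resize(p[120:260,260:400],(400,400),interpolation=2);b=cv2.resize(t[140:240,150:250],(400,400),interpolation=2)
cv2.imwrite("pics/w1.png",cv2.convertScaleAbs(np.hstack([a,b]),alpha=1.3)[:,:,::-1])
```

```text
[[ 0.4852 -0.0267  0.3513  1.8176]
 [ 0.4852 -0.0268  0.3514  1.8176]
 [ 0.4853 -0.0268  0.3515  1.8176]
 [ 0.4853 -0.0268  0.3516  1.8179]] [ 0.4853 -0.0268  0.3515  1.8177]
[[ 0.4828 -0.0395  0.2887]
 [ 0.4799 -0.0348  0.2831]
 [ 0.4774 -0.0301  0.2781]
 [ 0.4768 -0.0253  0.2757]
 [ 0.4816 -0.0367  0.2687]
 [ 0.4785 -0.032   0.2628]
 [ 0.4767 -0.0271  0.2588]
 [ 0.4814 -0.0365  0.2523]
 [ 0.4792 -0.0317  0.2477]
 [ 0.4788 -0.0267  0.2454]
 [ 0.4797 -0.0364  0.2332]
 [ 0.4795 -0.0292  0.2325]
 [ 0.4817 -0.0368  0.2232]
 [ 0.4809 -0.0295  0.2215]
 [ 0.4944 -0.0367  0.229 ]
 [ 0.4941 -0.0295  0.2282]
 [ 0.493  -0.0223  0.2261]]
bar pts [ 0.4864 -0.0736  0.356 ] [ 1.0442 -0.014   1.0608] 1.0608088612356237
```

View pics/w1.png

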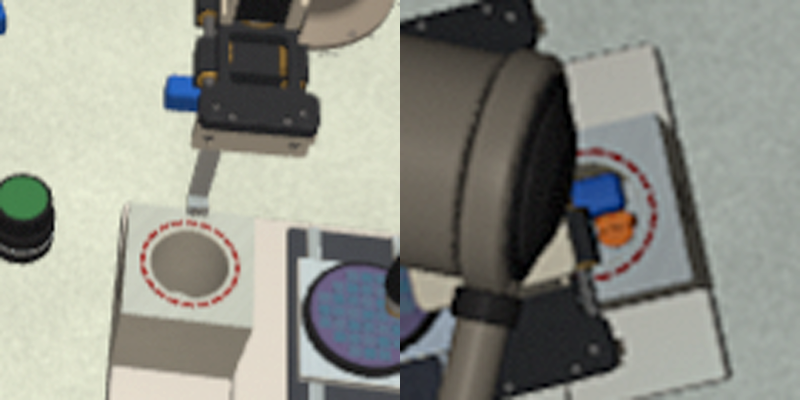

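Run:
```python
from h import *
p,d=read_camera("scene");t,e=read_camera("top");H=hsv(p);C=cloud("scene",d)
o=observe();T=o['tool_pos'];yw=o['tool_rot'][2]-np.pi/2
print(T,yw)
R=np.array([[np.cos(yw),np.sin(yw)],[-np.sin(yw),np.cos(yw)]])
reg=np.zeros((384,512),bool);reg[185:240,300:360]=1
red=reg&((H[...,0]<8)|(H[...,0]>170))&(H[...,1]>80)
v,u=np.nonzero(red);P=plane("scene",np.c_[u,v],.15)[:,:2]
print('ring scene',len(u),cv2.fitEllipse(np.float32(P*1000)))
pod=(abs(C[...,2]-.15)<.006)&(np.hypot(C[...,0]-.5,C[...,1]+.02)<.085)
v,u=np.nonzero(pod);print('pod scene',cv2.minAreaRect(np.float32(plane("scene",np.c_[u,v],.15)[:,:2]*1000)))
m=(abs(C[...,0]-.485)<.035)&(abs(C[...,1]+.026)<.035)&(C[...,2]>.235)&(C[...,2]<.30)
k=(C[m][:,:2]-T[:2])@R.T
for a,b in((.235,.25),(.25,.27),(.27,.29)):
    s=(C[m][:,2]>=a)&(C[m][:,2]<b);print('shank key-frame',a,np.median(k[s],0),k[s].min(0),k[s].max(0))
for n,q in(("scene",p),("top",t)):
    Hq=hsv(q);D=cloud(n,d if n=="scene" else e);b=(Hq[...,0]>105)&(Hq[...,0]<125)&(Hq[...,1]>150)&(Hq[...,2]>50)&(np.hypot(D[...,0]-.5,D[...,1]+.05)<.1)
    v,u=np.nonzero(b);K=(plane(n,np.c_[u,v],T[2]+.023)[:,:2]-T[:2])@R.T
    print(n,'bar',len(u),K.min(0),K.max(0),np.percentile(K,[2,98],axis=0))
```

```text
[ 0.4854 -0.0264  0.3517] 0.2478527816790077
ring scene 101 ((499.9850158691406, -23.638769149780273), (80.93070220947266, 81.56196594238281), 179.9261932373047)
pod scene ((502.4084777832031, -23.737152099609375), (116.18061828613281, 110.00164031982422), 12.466163635253906)
shank key-frame 0.235 [-0.0074 -0.0044] [-0.0095 -0.0127] [-0.0045  0.0033]
shank key-frame 0.25 [-0.0073 -0.0048] [-0.013  -0.0125] [-0.0053  0.0023]
shank key-frame 0.27 [-0.0073 -0.0048] [-0.0119 -0.0125] [-0.0056  0.0029]
scene bar 118 [-0.0058 -0.0491] [ 0.0225 -0.0269] [[-0.0053 -0.049 ]
 [ 0.022  -0.027 ]]
top bar 99 [-0.0097 -0.0469] [ 0.0088 -0.022 ] [[-0.0093 -0.0464]
 [ 0.0086 -0.023 ]]
```

Emit:
{"fn": "jog_arm", "kwargs": {"rows": [10, 3, 0, 0, 0, 10, 0, 0, 20, 0, 10, 0, 0, 20, 0, 10, 0, 0, 20, 0, 10, 0, 0, 15, 0, 10, 0, 0, 10, 0, 10, 0, 0, 10, 0, 10, 0, 0, 10, 0, 10, 0, 0, 10, 0, 10, 0, 0, 10, 0, 10, 0, 0, 10, 0, 10, 0, 0, 0, 0]}}

```text
time: 9.2
tool_pos: [0.4839, -0.0229, 0.2152]
tool_rot: [-3.139, -0.001, 1.82]
contact_force: [0.6, -0.1, -1.1]
opening: 0.0198
```

Emit:
{"fn": "jog_arm", "kwargs": {"rows": [10, 0, 0, 5, 0, 10, 0, 0, 5, 0, 10, 0, 0, 5, 0, 10, 0, 0, 5, 0, 10, 0, 0, 5, 0, 10, 0, 0, 5, 0, 10, 0, 0, 1, 0, 10, 0, 0, 0, 0, 10, 0, 0, 0, 0]}}

```text
time: 10.1
tool_pos: [0.4848, -0.0231, 0.1859]
tool_rot: [3.141, 0.0, 1.82]
contact_force: [-0.0, 0.2, -0.9]
opening: 0.0198
```

Run:
```python
from h import *
p,d=read_camera("top");o=observe();print(o['tool_pos'],o['contact_force'],o['torque'])
q,_=read_camera("scene")
a=cv2.resize(q[140:260,260:380],(400,400),interpolation=2);b=cv2.resize(p[155:235,160:240],(400,400),interpolation=2)
cv2.imwrite("pics/w2.png",cv2.convertScaleAbs(np.hstack([a,b]),alpha=1.3)[:,:,::-1])
```

```text
[ 0.4848 -0.0231  0.1859] [ 0.0419 -0.1535 -1.2765] [-0.1045  0.0587  0.0005]
```

View pics/w2.png

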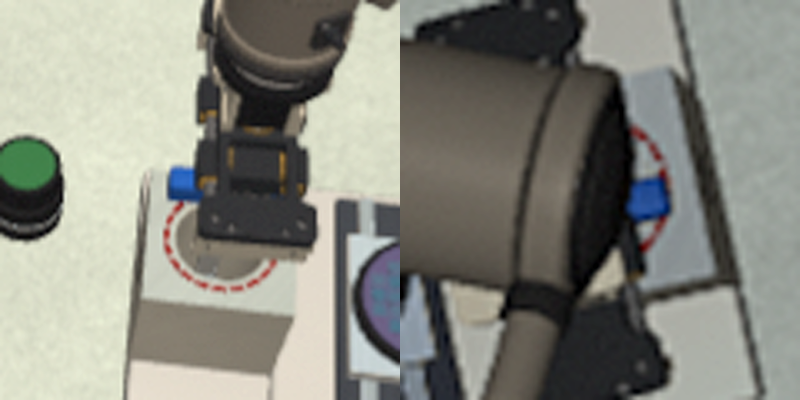

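The key is in the well with no contact force. I'll slide the hook 17 mm under the bar.

Emit:
{"fn": "jog_arm", "kwargs": {"rows": [10, 0, 0, 1, 0, 10, 0, 4, 0, 0, 10, 0, 4, 0, 0, 10, 0, 3, 0, 0, 10, 0, 3, 0, 0, 10, 0, 3, 0, 0, 10, 0, 0, 0, 0, 10, 0, 0, 0, 0]}}

```text
time: 11.0
tool_pos: [0.5011, -0.0189, 0.1846]
tool_rot: [-3.141, -0.0, 1.82]
contact_force: [-0.4, -0.1, -1.9]
opening: 0.02
```

Emit:
{"fn": "jog_arm", "kwargs": {"rows": [10, 0, 0, -4, 0, 10, 0, 0, -4, 0, 10, 0, 0, -3, 0, 10, 0, 0, -3, 0, 10, 0, 0, 0, 0, 10, 0, 0, 0, 0]}}

```text
time: 11.6
tool_pos: [0.5011, -0.0189, 0.1988]
tool_rot: [3.141, 0.0, 1.82]
contact_force: [0.4, 0.7, -1.0]
opening: 0.0197
```

Emit:
{"fn": "jog_arm", "kwargs": {"rows": [10, 0, 0, -2, 0, 10, 0, 0, -2, 0, 10, 0, 0, -2, 0, 10, 0, 0, -2, 0, 10, 0, 0, 0, 0, 10, 0, 0, 0, 0]}}

```text
time: 12.2
tool_pos: [0.5008, -0.0188, 0.2063]
tool_rot: [-3.141, -0.001, 1.82]
contact_force: [-0.3, -0.6, -10.3]
opening: 0.0194
```

Run:
```python
from h import *
P=[]
for i in range(3):
    read_camera("top");o=observe();P.append(np.r_[o['tool_pos'],o['contact_force'],o['torque'][2]])
print(np.mean(P,0))
```

```text
[  0.5008  -0.0189   0.2064  -0.1382  -0.4681 -10.8778  -0.0169]
```

Hooked: the pull is about 9.3 N net, which means about 6 mm of lift. I'll raise it 9 mm more into the turning window.

Emit:
{"fn": "jog_arm", "kwargs": {"rows": [10, 0, 0, -3, 0, 10, 0, 0, -3, 0, 10, 0, 0, -3, 0, 10, 0, 0, 0, 0, 10, 0, 0, 0, 0, 10, 0, 0, 0, 0]}}

```text
time: 12.95
tool_pos: [0.5009, -0.0189, 0.2155]
tool_rot: [-3.141, -0.0, 1.82]
contact_force: [-0.8, 0.2, -13.9]
opening: 0.0196
```

```bash
cat > f.py <<'E'
from h import *
P=[]
for i in range(3):
    read_camera("top");o=observe();P.append(np.r_[o['tool_pos'],o['tool_rot'][2],o['contact_force'],o['torque'][2]])
print(np.mean(P,0))
E
python3 f.py
```

```text
[  0.501   -0.0189   0.2155   1.8196  -0.0868  -0.5944 -13.8037  -0.0278]
```

Emit:
{"fn": "jog_arm", "kwargs": {"rows": [10, 0, 0, 0.6, 0, 10, 0, -0.2, 0, -5, 10, 0, -0.2, 0, -5, 10, 0, -0.2, 0, -5, 10, 0, -0.2, 0, -5, 10, 0, -0.2, 0, -5, 10, 0, -0.2, 0, -5, 10, 0, 0, 0, 0, 10, 0, 0, 0, 0]}}

```text
time: 14.0
tool_pos: [0.4999, -0.0194, 0.215]
tool_rot: [-3.141, -0.001, 2.341]
contact_force: [-0.9, -0.7, -12.6]
opening: 0.0194
```

```bash
python3 f.py
```

```text
[  0.4999  -0.0194   0.215    2.3416  -1.2669  -0.4567 -13.0407   0.0207]
```

Emit:
{"fn": "jog_arm", "kwargs": {"rows": [10, 0, -0.2, 0, -5, 10, 0, -0.2, 0, -5, 10, 0, -0.2, 0, -5, 10, 0, -0.2, 0, -5, 10, 0, -0.2, 0, -5, 10, 0, -0.2, 0, -5, 10, 0, 0, 0, 0, 10, 0, 0, 0, 0]}}

```text
time: 14.95
tool_pos: [0.4992, -0.0207, 0.2153]
tool_rot: [-3.141, -0.0, 2.864]
contact_force: [-3.2, -1.2, -9.5]
opening: 0.0199
```

```bash
python3 f.py
```

```text
[ 0.4992 -0.0206  0.2153  2.8649 -3.1906 -1.9312 -9.7049 -0.019 ]
```

Emit:
{"fn": "jog_arm", "kwargs": {"rows": [10, 0, -0.2, 0, -5, 10, 0, -0.2, -0.3, -5, 10, 0, -0.2, 0, -5, 10, 0, -0.2, -0.3, -5, 10, 0, 0, 0, 0, 10, 0, 0, 0, 0]}}

```text
time: 15.7
tool_pos: [0.4998, -0.0215, 0.2164]
tool_rot: [-3.141, 0.002, -3.07]
contact_force: [-2.4, -2.4, -4.6]
opening: 0.0195
```

```bash
python3 f.py
```

```text
[ 0.4999 -0.0214  0.2164 -3.0693 -2.4045 -2.3982 -3.3882 -0.0272]
```

```bash
sed -i "s/o\['torque'\]\[2\]\]/o['torque'],o['joint_efforts'][5],o['qpos'][5]]/" f.py; python3 f.py
```

```text
[ 0.4999 -0.0214  0.2163 -3.0682 -2.5504 -2.5898 -1.6444 -0.791   0.7491
 -0.0237 -0.0217 -1.8402]
```

Emit:
{"fn": "jog_arm", "kwargs": {"rows": [10, 0, -0.2, 0, -4, 10, 0, -0.2, 0, -4, 10, 0, -0.2, 0, -4, 10, 0, 0, 0, 0, 10, 0, 0, 0, 0]}}

```text
time: 16.5
tool_pos: [0.5, -0.022, 0.2162]
tool_rot: [-3.141, 0.002, -2.86]
contact_force: [-1.4, -2.7, -1.1]
opening: 0.0198
```

```bash
python3 f.py
```

```text
[ 0.4999 -0.022   0.2161 -2.8593 -1.678  -2.677  -0.753  -0.9379  0.3694
 -0.031  -0.0312 -2.0502]
```

Emit:
{"fn": "jog_arm", "kwargs": {"rows": [10, 0, -0.2, 0, -4, 10, 0, -0.2, 0, -4, 10, 0, 0, 0, 0, 10, 0, 0, 0, 0]}}

```text
time: 17.05
tool_pos: [0.4999, -0.0224, 0.216]
tool_rot: [-3.141, 0.001, -2.721]
contact_force: [-1.4, -4.2, 0.0]
opening: 0.0196
```

Run:
```python
exec(open('f.py').read())
p,d=read_camera("scene");t,e=read_camera("top")
T=P[-1][:3]
for n,q,dd in(("scene",p,d),("top",t,e)):
    Hq=hsv(q);D=cloud(n,dd);b=(Hq[...,0]>105)&(Hq[...,0]<125)&(Hq[...,1]>150)&(Hq[...,2]>40)&(np.hypot(D[...,0]-.5,D[...,1]+.02)<.1)
    print(n,b.sum(),D[b].min(0) if b.any() else 0,D[b].max(0) if b.any() else 0)
a=cv2.resize(p[140:260,260:380],(400,400),interpolation=2);b=cv2.resize(t[155:235,160:240],(400,400),interpolation=2)
cv2.imwrite("pics/w3.png",cv2.convertScaleAbs(np.hstack([a,b]),alpha=1.5)[:,:,::-1])
```

```text
[ 0.4999 -0.0223  0.216  -2.72   -0.7446 -3.3675  1.4119 -1.0807  0.2757
 -0.4114 -0.4434 -2.1903]
scene 184 [ 0.4824 -0.0281  0.2198] [0.545  0.0022 0.2415]
top 52 [ 0.4503 -0.0792  0.2266] [ 0.4783 -0.0272  0.5296]
```

View pics/w3.png

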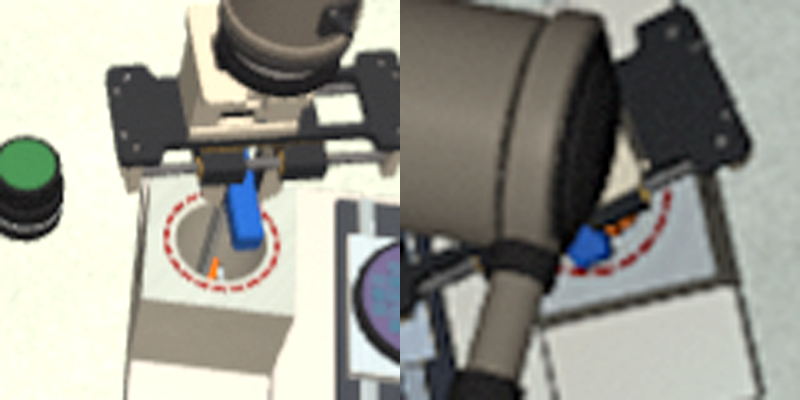

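Run:
```python
exec(open('f.py').read())
p,d=read_camera("scene");D=cloud("scene",d);H=hsv(p)
b=(H[...,0]>105)&(H[...,0]<125)&(H[...,1]>150)&(H[...,2]>40)&(np.hypot(D[...,0]-.5,D[...,1]+.02)<.1)
top=b&(abs(D[...,2]-.2395)<.004)
print(top.sum(),rect("scene",top,.239))
r,c=np.nonzero(b);ys,xs=np.arange(r.min(),r.max()+1),[]
for y in ys: print(y,c[r==y].min(),c[r==y].max(),end='; ')
o=(H[...,0]>3)&(H[...,0]<20)&(H[...,1]>120)&(np.hypot(D[...,0]-.5,D[...,1]+.02)<.05)
print();v,u=np.nonzero(o)
for a,q in zip(v,u): print((int(q),int(a)),H[a,q],D[a,q])
```

```text
[ 0.4998 -0.0223  0.216  -2.7187 -0.6893 -3.8961  2.1246 -1.081   0.2032
 -0.4554 -0.4544 -2.1916]
131 (array([ 0.5147, -0.0174]), array([ 0.5226, -0.014 ]), np.float64(-2.85196938924722), (65.8671646118164, 18.745546340942383))
186 333 333; Traceback (most recent call last):
  File "<stdin>", line 7, in <module>
    return umr_minimum(a, axis, None, out, keepdims, initial, where)
ValueError: zero-size array to reduction operation minimum which has no identity
```

Emit:
{"fn": "jog_arm", "kwargs": {"rows": [10, 0, 0, 0, 3, 10, 0, 0.2, 0, 4, 10, 0, 0.2, 0, 4, 10, 0, 0, 0, 0, 10, 0, 0, 0, 0]}}

```text
time: 18.0
tool_pos: [0.4995, -0.0217, 0.2157]
tool_rot: [3.141, 0.0, -2.908]
contact_force: [0.4, -3.5, 1.1]
opening: 0.0196
```

Run:
```python
exec(open('f.py').read())
for i in range(2):
    p,d=read_camera("scene");D=cloud("scene",d);H=hsv(p)
b=(H[...,0]>105)&(H[...,0]<125)&(H[...,1]>150)&(H[...,2]>40)&(np.hypot(D[...,0]-.5,D[...,1]+.02)<.1)
top=b&(abs(D[...,2]-.2395)<.004)
print(top.sum(),rect("scene",top,.239))
r,c=np.nonzero(b)
for y in np.unique(r): print(y,c[r==y].min(),c[r==y].max(),end='; ')
o=(H[...,0]>3)&(H[...,0]<20)&(H[...,1]>120)&(np.hypot(D[...,0]-.5,D[...,1]+.02)<.05)
print();v,u=np.nonzero(o)
for a,q in zip(v,u): print((int(q),int(a)),H[a,q],D[a,q])
```

```text
[ 0.4995 -0.0217  0.2157 -2.9086 -0.2875 -2.7715  0.4278 -0.8371  0.0001
 -0.0522 -0.04   -2.0009]
160 (array([ 0.5125, -0.0206]), array([ 0.5181, -0.0184]), np.float64(-2.9775164083130377), (73.45867156982422, 19.62424087524414))
184 332 335; 185 331 335; 186 332 335; 191 331 335; 192 330 336; 193 330 336; 194 328 336; 195 328 336; 196 328 336; 197 328 336; 198 327 336; 199 327 335; 200 327 335; 201 327 335; 202 327 335; 203 327 335; 204 327 335; 205 327 335; 206 327 335; 207 327 335; 208 327 335; 209 327 335; 210 327 335; 211 327 335; 212 327 334; 213 327 334; 214 331 333; 
(354, 167) [ 17 122  44] [0.4721 0.0064 0.3154]
(352, 168) [ 18 148  93] [0.4738 0.003  0.3124]
(353, 168) [ 19 168 112] [0.4742 0.005  0.3139]
(354, 168) [ 19 159 117] [0.4732 0.007  0.3135]
(355, 168) [ 19 160 115] [0.4727 0.009  0.3138]
(352, 169) [ 19 153 100] [0.4753 0.0036 0.311 ]
(353, 169) [ 19 165 113] [0.4743 0.0057 0.3106]
(355, 169) [ 19 162 115] [0.4714 0.0098 0.3088]
(352, 170) [ 19 143  82] [0.4768 0.0043 0.3095]
(353, 170) [ 19 149  82] [0.4735 0.0064 0.3062]
(355, 170) [ 19 166  89] [0.4725 0.01
[... 687 characters left out ...]
12 208 179] [ 0.4914 -0.0257  0.0955]
(324, 219) [ 13 237 187] [ 0.4915 -0.0233  0.0972]
(325, 219) [ 12 142 124] [ 0.4686 -0.0211  0.0589]
(322, 220) [ 12 125 118] [ 0.4931 -0.0274  0.092 ]
(323, 220) [ 12 218 180] [ 0.4936 -0.0249  0.0944]
(324, 220) [ 13 237 188] [ 0.4925 -0.0225  0.0941]
(322, 221) [ 12 171 140] [ 0.4994 -0.0266  0.0982]
(323, 221) [ 13 233 182] [ 0.4969 -0.0242  0.0954]
(324, 221) [ 14 234 186] [ 0.4966 -0.0218  0.0964]
(322, 222) [ 12 200 167] [ 0.5008 -0.0258  0.0957]
(323, 222) [ 13 230 186] [ 0.5007 -0.0234  0.0971]
(324, 222) [ 13 204 176] [ 0.4985 -0.021   0.0948]
(323, 223) [ 11 139 172] [ 0.5323 -0.0222  0.1484]
(324, 223) [ 12 141 156] [ 0.5006 -0.0203  0.0934]
```

The screw is parked: the bar's top is at z≈0.0955, up 17.5 mm from locked, and its yaw is 1.67, the dead stop. Next I'll centre the seat, lower the hook and withdraw it.

Emit:
{"fn": "jog_arm", "kwargs": {"rows": [10, 0, -1.5, 0, 1, 10, 0, 0, 3, 0, 10, 0, 0, 3, 0, 10, 0, 0, 3, 0, 10, 0, 0, 3, 0, 10, 0, 0, 0, 0, 10, 0, 0, 0, 0]}}

```text
time: 18.95
tool_pos: [0.4997, -0.0232, 0.2036]
tool_rot: [3.141, -0.0, -2.928]
contact_force: [-0.1, -0.4, -0.5]
opening: 0.0197
```

```bash
python3 f.py
```

```text
[ 0.4998 -0.0232  0.2038 -2.9276 -0.4678  0.3988 -0.8081  0.0301 -0.0083
 -0.0205  0.     -1.9847]
```

Emit:
{"fn": "jog_arm", "kwargs": {"rows": [10, 0, 0, 1, 0, 10, 0.3, -3, 0, 0, 10, 0.3, -3, 0, 0, 10, 0.3, -3, 0, 0, 10, 0.3, -3, 0, 0, 10, 0.2, -3, 0, 0, 10, 0, -1.5, 0, 0, 10, 0, 0, 0, 0, 10, 0, 0, 0, 0]}}

```text
time: 20.0
tool_pos: [0.5019, -0.0397, 0.2027]
tool_rot: [3.141, 0.0, -2.928]
contact_force: [-0.4, 0.5, -2.0]
opening: 0.0198
```

```bash
python3 f.py
```

```text
[ 0.5019 -0.0396  0.2027 -2.9276 -0.2621  0.4324 -1.3018  0.0332 -0.0028
 -0.0226 -0.     -2.0161]
```

Emit:
{"fn": "jog_arm", "kwargs": {"rows": [10, 0, 0, -3, 0, 10, 0, 0, -5, 0, 10, 0, 0, -5, 0, 10, 0, 0, -5, 0, 10, 0, 0, -5, 0, 10, 0, 0, 0, 0]}}

```text
time: 20.75
tool_pos: [0.5023, -0.0398, 0.2267]
tool_rot: [-3.141, 0.002, -2.928]
contact_force: [0.1, -0.0, -1.6]
opening: 0.0196
```

Emit:
{"fn": "jog_arm", "kwargs": {"rows": [10, 0, 0, -15, 0, 10, 0, 0, -25, 0, 10, 0, 0, -25, 0, 10, 0, 0, -25, 0, 10, 0, 0, -25, 0, 10, 0, 0, -10, 0, 10, 0, 0, 0, 8, 10, 0, 0, 0, 8, 10, 0, 0, 0, 8, 10, 0, 0, 0, 8, 10, 0, 0, 0, 8, 10, 0, 0, 0, 8, 10, 0, 0, 0, 8, 10, 0, 0, 0, 8, 10, 0, 0, 0, 8, 10, 0, 0, 0, 8, 10, 0, 0, 0, 8, 10, 0, 0, 0, 8, 10, 0, 0, 0, 0, 10, 0, 0, 0, 0]}}

```text
time: 22.75
tool_pos: [0.5017, -0.0397, 0.3501]
tool_rot: [-3.141, -0.0, 1.684]
contact_force: [-0.3, 0.1, -1.5]
opening: 0.0194
```

Emit:
{"fn": "jog_arm", "kwargs": {"rows": [10, -15, -5, 0, 0, 10, -30, -10, 0, 0, 10, -30, -10, 0, 0, 10, -30, -10, 0, 0, 10, -30, -10, 0, 0, 10, -30, -10, 0, 0, 10, -30, -11, 0, 0, 10, -30, -11, 0, 0, 10, -20, -8, 0, 0, 10, -15, -5, 0, 0, 10, 0, 0, 0, 0, 10, 0, 0, 0, 0, 10, 0, 0, 0, 0]}}

```text
time: 24.05
tool_pos: [0.4411, -0.307, 0.3508]
tool_rot: [3.141, -0.0, 1.682]
contact_force: [0.6, 0.5, -1.1]
opening: 0.0194
```

Run:
```python
exec(open('f.py').read())
p,d=read_camera("scene");t,e=read_camera("top");T=P[-1]
C=cloud("scene",d);H=hsv(p)
m=(abs(C[...,0]-T[0])<.03)&(abs(C[...,1]-T[1])<.03)
for a,b in((.235,.255),(.255,.28),(.28,.31)):
    s=m&(C[...,2]>a)&(C[...,2]<b)
    if s.sum(): print('shank',a,s.sum(),np.median(C[s],0)-T[:3],C[s].min(0)[:2],C[s].max(0)[:2], 'slope', np.polyfit(C[s][:,1],C[s][:,0],1)[0])
for n,q,dd in(("scene",p,d),("top",t,e)):
    H=hsv(q);D=cloud(n,dd);b=(H[...,0]>105)&(H[...,0]<125)&(H[...,1]>150)&(H[...,2]>40)&(np.hypot(D[...,0]-T[0],D[...,1]-T[1])<.075)&(D[...,2]>.33)&(D[...,2]<.41)
    if b.sum()>10: print(n,'bar',rect(n,b,T[2]+.0235),np.percentile(D[b][:,2],[5,50,95]),D[b].min(0),D[b].max(0))
# top mask of the well now
H=hsv(t);D=cloud("top",e);o=(H[...,0]>3)&(H[...,0]<20)&(H[...,1]>140)&(np.hypot(D[...,0]-.502,D[...,1]+.022)<.035)&(D[...,2]>.087)&(D[...,2]<.11)
print('eye',o.sum(),rect("top",o,.0955),np.median(D[o][:,2]))
a=cv2.resize(p[60:220,160:320],(400,400),interpolation=2);b=cv2.resize(t[165:225,165:225],(400,400),interpolation=2)
cv2.imwrite("pics/r1.png",cv2.convertScaleAbs(np.hstack([a,b]),alpha=1.3)[:,:,::-1])
```

```text
[ 0.4411 -0.3071  0.3509  1.6817  0.3032 -0.079  -1.6487 -0.0871  0.0323
 -0.0155 -0.0029 -0.8618]
shank 0.235 35 [-0.0063 -0.0046 -0.1071] [ 0.4286 -0.3187] [ 0.4369 -0.3045] slope -0.2089546118393185
shank 0.255 45 [-0.0065 -0.0044 -0.0822] [ 0.4307 -0.3203] [ 0.4367 -0.3033] slope -0.09370453614080106
shank 0.28 54 [-0.0069 -0.0041 -0.0569] [ 0.4277 -0.3199] [ 0.4378 -0.3037] slope -0.18644209666834463
scene bar (array([ 0.4491, -0.2772]), array([ 0.4485, -0.2773]), np.float64(0.8889185343378576), (32.078311920166016, 28.42122459411621)) [0.3568 0.37   0.3745] [ 0.4315 -0.2942  0.3539] [ 0.4498 -0.2659  0.3757]
top bar (array([ 0.4372, -0.2711]), array([ 0.4363, -0.2704]), np.float64(-2.5256941694931836), (14.369132041931152, 14.430944442749023)) [0.3631 0.3724 0.3754] [ 0.43   -0.2783  0.3559] [ 0.4447 -0.2645  0.3776]
eye 39 (array([ 0.4996, -0.0231]), array([ 0.4999, -0.0231]), np.float64(-3.043116052871067), (30.15846824645996, 8.261224746704102)) 0.09271491259346676
```

View pics/r1.png

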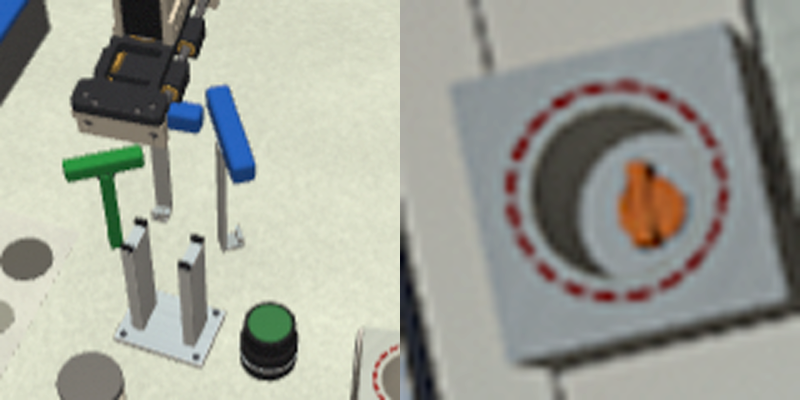

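Run:
```python
from h import *
def go(p,d,T):
    C=cloud("scene",d);m=(abs(C[...,0]-T[0])<.03)&(abs(C[...,1]-T[1])<.03)&(C[...,2]>.235)&(C[...,2]<.32)
    # per row edges of shank on plane x
    X=C[m];A=np.c_[X[:,1],X[:,2],np.ones(len(X))]
    for _ in range(4):
        w,*_r=np.linalg.lstsq(A,X[:,0],rcond=None);r=X[:,0]-A@w;k=abs(r)<.0025;A,X=A[k],X[k]
    print('shank plane dx/dy',w[0],'dx/dz',w[1],len(X))
    H=hsv(p);b=(H[...,0]>105)&(H[...,0]<125)&(H[...,1]>150)&(H[...,2]>40)&(np.hypot(C[...,0]-T[0],C[...,1]-T[1])<.075)&(C[...,2]>.33)&(C[...,2]<.41)
    # front (+x) face of the bar: points below the top face
    s=b&(C[...,2]<.369);print('front face',s.sum(),np.polyfit(C[s][:,1],C[s][:,0],1)[0])
    t=b&(C[...,2]>.37);v,u=np.nonzero(t);Q=plane("scene",np.c_[u,v],.3745)
    f=[(r,Q[v==r].max(0)[0]) for r in np.unique(v)]
    print('top face x,y mean',Q.mean(0),Q.min(0),Q.max(0))
z=np.load("s1.npz");go(z['p'],z['d'],[.4413,-.3082])
p,d=read_camera("scene");go(p,d,[.4411,-.3071])
np.savez("s2.npz",p=p,d=d)
```

```text
shank plane dx/dy -0.0723789021955813 dx/dz 7.275608674822687e-05 140
front face 56 -0.16004354380606817
top face x,y mean [ 0.4451 -0.2841  0.3745] [ 0.4349 -0.3024  0.3745] [ 0.4555 -0.2664  0.3745]
shank plane dx/dy -0.11346229773296895 dx/dz -0.0005383105562318247 128
front face 61 -0.2406566298589703
top face x,y mean [ 0.442  -0.2802  0.3745] [ 0.4328 -0.2942  0.3745] [ 0.4525 -0.2664  0.3745]
```

Emit:
{"fn": "jog_arm", "kwargs": {"rows": [10, -1.3, 0.5, 0, 3.5, 10, 0, 0, 15, 0, 10, 0, 0, 30, 0, 10, 0, 0, 30, 0, 10, 0, 0, 30, 0, 10, 0, 0, 30, 0, 10, 0, 0, 20, 0, 10, 0, 0, 15, 0, 10, 0, 0, 5, 0, 10, 0, 0, 0, 0, 10, 0, 0, 0, 0]}}

```text
time: 25.45
tool_pos: [0.4418, -0.3095, 0.1766]
tool_rot: [3.14, 0.001, 1.619]
contact_force: [-0.4, -0.4, -0.9]
opening: 0.0195
```

```bash
python3 f.py
```

```text
[ 0.4419 -0.3095  0.1767  1.619  -0.2147 -0.3311 -1.1966 -0.1068  0.0257
 -0.0272  0.0002 -0.8015]
```

Emit:
{"fn": "jog_arm", "kwargs": {"rows": [10, 0, 0, 3, 0, 10, 0, 0, 3, 0, 10, 0, 0, 3, 0, 10, 0, 0, 3, 0, 10, 0, 0, 1.5, 0, 10, 0, 0, 0, 0, 10, 0, 0, 0, 0]}}

```text
time: 26.3
tool_pos: [0.4414, -0.3092, 0.1622]
tool_rot: [3.142, 0.0, 1.619]
contact_force: [-0.3, -0.4, -1.2]
opening: 0.0196
```

```bash
python3 f.py
```

```text
[ 0.4414 -0.3092  0.1622  1.6189 -0.2112  0.0202 -1.8188 -0.0835  0.0469
 -0.0042  0.0003 -0.8015]
```

Emit:
{"fn": "jog_arm", "kwargs": {"rows": [10, 0, 0, 0.7, 0, 10, 0, 0, 0.7, 0, 10, 0, 0, 0, 0, 10, 0, 0, 0, 0]}}

```text
time: 26.85
tool_pos: [0.4415, -0.3093, 0.1619]
tool_rot: [3.141, 0.001, 1.619]
contact_force: [-1.6, 1.4, 6.0]
opening: 0.0195
```

```bash
python3 f.py
```

```text
[ 0.4415 -0.3093  0.1618  1.619  -2.3426  1.7697  6.2273  0.2334  0.4239
  0.0261 -0.0042 -0.8015]
```

Emit:
{"fn": "jog_arm", "kwargs": {"rows": [24, 0, 0, 0, 0, 24, 0, 0, 0, 0, 30, 0, 0, 0, 0, 50, 0, 0, 0, 0, 50, 0, 0, 0, 0, 50, 0, 0, 0, 0, 50, 0, 0, 0, 0, 50, 0, 0, -10, 0, 50, 0, 0, -20, 0, 50, 0, 0, -30, 0, 50, 0, 0, -30, 0, 50, 0, 0, -30, 0, 50, 0, 0, -30, 0, 50, 0, 0, 0, 0]}}

```text
time: 28.4
tool_pos: [0.4426, -0.3102, 0.316]
tool_rot: [3.135, 0.007, 1.619]
contact_force: [-0.3, -0.1, 1.3]
opening: 0.0501
```

Emit:
{"fn": "jog_arm", "kwargs": {"rows": [50, 30, 0, -20, 0, 50, 40, 0, -20, 0, 50, 40, 0, 0, 0, 50, 40, 0, 0, 0, 50, 30, 0, 0, 0, 50, 0, 0, 0, 0, 50, 0, 0, 0, 0]}}

```text
time: 29.1
tool_pos: [0.4327, -0.1291, 0.3509]
tool_rot: [3.141, 0.0, 1.62]
contact_force: [-0.0, -0.6, 0.1]
opening: 0.0498
```

Run:
```python
from h import *
p,d=read_camera("scene");t,e=read_camera("top");C=cloud("scene",d)
for n,q,dd in(("scene",p,d),("top",t,e)):
    H=hsv(q);D=cloud(n,dd);b=(H[...,0]>105)&(H[...,0]<125)&(H[...,1]>150)&(H[...,2]>60)&(np.hypot(D[...,0]-.44,D[...,1]+.31)<.07)&(D[...,2]>.15)
    print(n,b.sum(),rect(n,b,.184) if b.any() else 0,np.median(D[b][:,2]))
    if n=="top":
        for nm,(lo,hi) in{'all':(0,0)}.items(): pass
o=observe();print(o['tool_pos'],o['time'])
a=cv2.resize(p[100:300,180:380],(400,400),interpolation=2);b=cv2.resize(t[80:240,150:350],(400,320),interpolation=2);b=np.pad(b,((0,80),(0,0),(0,0)))
cv2.imwrite("pics/e1.png",cv2.convertScaleAbs(np.hstack([a,b]),alpha=1.3)[:,:,::-1])
```

```text
scene 295 (array([ 0.4482, -0.3098]), array([ 0.4483, -0.3099]), np.float64(1.5897122897631102), (28.848081588745117, 91.06350708007812)) 0.1821843323839104
top 260 (array([ 0.4419, -0.3108]), array([ 0.4416, -0.3103]), np.float64(1.6136171752077564), (18.649263381958008, 86.689208984375)) 0.1837689441891066
[ 0.4327 -0.1302  0.3506] 29.2
```

View pics/e1.png

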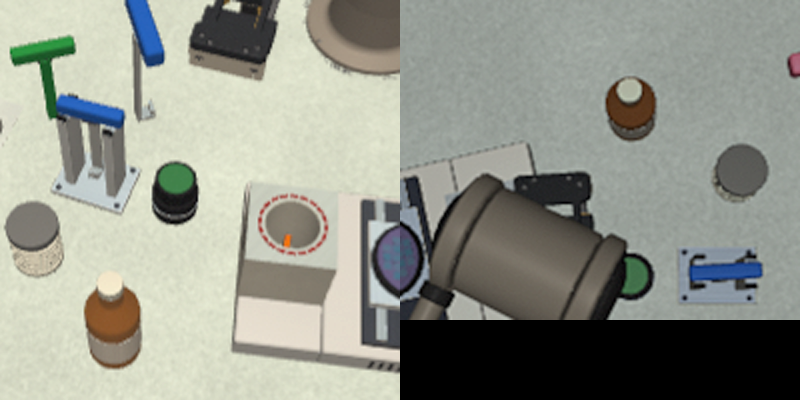

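The key hangs level on its stand (bar at (90,110) in the left crop), the eye stays up in the well at (287,240), and the bystanders haven't moved.

```bash
python3 -c "
from cell import *
print(hand_in())"
```

```text
the job is handed in; nothing more can be done
None
```

The transport lock is released, the hook key is back on its stand, and I handed the job in at about 29 s of the 61 s allowed.

**What I did:** I took the smaller blue key from its stand, hooked the orange eye and drew it up about 15 mm. I then turned it anticlockwise until it stopped dead, at about 0.4 N m. After that I unhooked the key, lifted it clear and hung it back on the stand.

**Last checks:**
- **Lock screw:** With the key withdrawn, the eye's turn measured about 1.45 rad, which is fully home. Its lift read about 17.5 mm from the scene camera, right at the lower edge of the parked range. The top camera's median was lower, at about 15 mm, though its depth scatters by several mm. The eye still showed up in the well in the last picture.
- **Key:** It lies between the stops, with its top at 0.184 m as before and about 0.04 rad askew.
- **Rest of the scene:** The bottle, carrier and lens looked unmoved, and the robot was touching nothing at hand-in. I never went near the wafer.

**What didn't match:**
- The roughly 0.2 N m of thread torque did not show while turning; torque appeared only at the stop.
- The key slipped by about 0.03–0.07 rad in the grip there, which I corrected before hanging it.
- The two cameras disagreed by 2–3 mm, so I worked from positions relative to each other.

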